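# Find the stamped bottle crate and push it to the dispatch line

### The arm

A 6-joint arm with a two-finger parallel gripper is mounted at the origin on the work surface. World frame = base frame: x ahead of the robot, y to its left, z up, the work surface at z = 0. Lengths are in m, angles in rad, forces in N, time in s.
With the tool pointing down it reaches from about 0.375 to 0.9 m from the base axis. Payload 3.1 kg.
Tool frame: the origin (TCP) lies between the finger pads; the fingertips stand 8 mm ahead of it and the grasp point (between the pads) lies 11 mm behind it; z points along the fingers, y is the line along which they close (so a half turn about z gives the same grasp; the last joint's range is limited). The gripper opens to 87 mm and grips with 3 to 60 N. Pads are 19 mm wide; open, the fingers measure 117 mm over their backs; the gripper's body (75 mm by 190 mm) begins 51 mm behind the grasp point.
Start: joints at [-1.419, 0.527, 1.433, -0, 1.181, -0.178], TCP at [0.202, -0.591, 0.231] pointing down, gripper open.
Joint ranges: [-3.08, 3.08], [-0.75, 2.2], [0.22, 2.44], [-1.43, 4.57], [0, 2.65], [-2.85, 2.85]. Speed limits (rad/s): [2.79, 2.79, 3.14, 3.14, 3.14, 3.14].

### API

Orientations are given as a unit quaternion [x, y, z, w].
In Python, from rig import robot, vision, job gives the robot as it stands.
- The arm moves only by the shell command python3 -m handwheel 'ROWS' [OPENING] [FORCE]. ROWS is JSON, a list of rows, each a list of 4 numbers: the shift along the tool's x, y, z as a fraction of full scale, then the turn about the tool's z as a fraction of full scale. A call has 1 to 20 rows; each row is the pose to reach, as a shift and turn from the pose commanded when the call began, along the tool's axes at that moment, turning the shorter way round; what a row does not reach only later rows make up. Full scale, the value 1, is 300 mm for a shift and 2 pi rad for a turn. A row lasts 1/12 s, in which the tool goes at most 41.7 mm and 7.16 degrees, less where a joint would pass 70% of its speed; a pose out of reach is approached as far as the arm can. A call with a number of a shift or a turn outside -1 to 1 is refused whole. A call with a gripper value outside its range is refused whole. OPENING is the opening in per cent of the stroke, from 0 (shut) to 100 (fully open), set as the call begins (- or left out, the last holds). The fingers move at their own pace and stop on an object; FORCE is the grip in N (left out, the last holds). Time passes only in rows, so rows that repeat a pose let the fingers close. It gives the time, the measured TCP pose, the force, the opening and the grip force at its end, in the units of the state.
- robot.get_obs(): the state, without advancing time (a new reading comes with each control period).
- vision.camera(name): name is "scene" or "top"; returns a dict with "frame" (400x640x3 uint8, red, green, blue), "K" (3x3 intrinsics, pixels), "k1" (the pictures are not rectified: a ray, as slopes to the right and down, at radius r is drawn at 1 + k1 r^2 times it, then the intrinsics apply), "cam_to_world" (4x4, takes a point from camera to world coordinates). Camera axes: x right, y down, z forward; pixel columns grow to the right and rows downward; lengths in m; the calibration is good to about 2 mm. A picture is of the moment at which its call begins. There is no depth.
- job.hand_in(): hands the job in; it is judged then, once.
Trained networks look in the newest picture that a camera, given by its name, has taken for a name from the list of things; names that differ only in an ending like _2 or _b are one class to them, and where a whole thing is asked for, a point or a joint stands for the part that bears it (a point fixed in the world has none). Each returns a list of dicts, best first, with "conf" (0 to 1); they miss things now and then, are a little off and sometimes report something else, mostly with a low value. They report only what shows in the picture. A call takes as long as a camera call.
- vision.look_for(camera, label): "point" ([row, column] in pixels, amid what is visible of it).
- vision.outline_of(camera, label): "mask" (400x640 bool, what is visible of it) and "point" ([row, column] in pixels, amid what is visible of it).
The state is a dict: "time": time; "q": joint angles; "joint_velocities": joint speeds; "joint_torque": joint torques, N m; "position": TCP position; "tool_rot": TCP orientation; "ft_force": force on the tool from outside, world axes, zero at the start; "moment": the same for the moment, N m; "grip_width": finger opening in m; "grip_force": force on a finger pad.
Only numpy, scipy, OpenCV 4.12 (cv2) and the standard library are available. Lean on these libraries where they do the work, as an engineer would, in place of code of your own. Each camera call takes 0.05 s, during which the arm holds its last target. There are 200 camera calls.

### The job

Tip each of the two empty bottle crates over towards the robot, so that it lies on its side with its open mouth facing the robot, to see which one is stamped underneath. When both lie on their sides, push the stamped one across the bench, still on its side, until the dispatch line of black tape runs under its middle, and leave the other lying where it was tipped. Only push with the fingers: do not lift or carry the crates, and do not disturb the glassware and the cup.

Things in the scene. Friction and masses are not known exactly. Their poses are not given: they have to be found in the camera images.
- crate_a: open-topped light grey plastic crate, loose, 100 mm deep (x), 160 wide (y), 150 high (z), 5 mm walls, divider across its middle, 0.25-0.5 kg. Starts upright on the robot's left or right. Origin: centre of its underside; z to its mouth, x (starts away from the robot) points up once tipped. Pulled near the top of its far wall it pivots on its near lower edge and past 45 degrees falls over by itself, to lie 100 mm high
- crate_b: the twin of crate_a: same shape, sizes, colour and origin; the two may stand either way round
- crate_a_mid (a point): centre of crate_a, half-way up (75 mm above its underside); axes as the crate's
- crate_b_mid (a point): centre of crate_b, half-way up (75 mm above its underside); axes as the crate's
- stamp (a point): centre of the black ink stamp (a ring 68 mm across with a cross in it) at the centre of the underside of one of the two crates; the other crate's underside is bare. It cannot be seen until the crate is tipped; its axes are those of the crate that carries it
- line: the dispatch line: a straight strip of black tape stuck flat on the bench between the two crates, 600 mm long and 25 mm wide, running roughly away from the robot. Origin at its centre on the bench, x along the tape, y across it
- flask: stoppered glass conical flask, 68 mm across the base, 116 mm high, standing beyond the crates; bystander, origin under its centre
- bottle: amber glass bottle, 60 mm across, about 140 mm high, standing outside on the left; bystander, origin under its centre
- can: open steel cup, 76 mm across the rim, 100 mm high, standing outside on the right; bystander, origin under its centre

How it is judged:
By the outcome, as a careful person would: the job done as asked, in the order asked, and still so for the second after the job is handed in, with the robot touching nothing.
It also fails if it takes over 64 s, if anything falls off the work surface, if the arm or the gripper's body presses on something with over 40 N, if the wrist force passes 120 N, or if a joint passes its speed limit or range.

## Working session

There is one attempt and no reset: what is moved stays moved. The work goes in short steps, Python scripts to look and compute and a shell command to move; the robot and the scene stay as the last step left them, time stands still between calls to the robot, and variables do not carry over. Pictures are saved under pics/ and viewed, at most 10 in all, crops included, and the job is handed in when it is done.

```bash
ls; mkdir -p pics
cat > h.py <<'E'
import numpy as np, cv2
from rig import robot, vision, job
def ray(c,pt):
    K=np.array(c["K"]);r,cc=pt
    d=np.array([(cc-K[0,2])/K[0,0],(r-K[1,2])/K[1,1]])
    u=d.copy()
    for _ in range(20): u=d/(1+c["k1"]*(u@u))
    T=np.array(c["cam_to_world"]); return T[:3,3],T[:3,:3]@np.r_[u,1]
def at_z(c,pt,z=0):
    o,d=ray(c,pt); return o+d*(z-o[2])/d[2]
def proj(c,p):
    T=np.array(c["cam_to_world"]);K=np.array(c["K"])
    v=T[:3,:3].T@(np.array(p)-T[:3,3]);u=v[:2]/v[2];u=u*(1+c["k1"]*(u@u))
    return np.array([K[1,1]*u[1]+K[1,2],K[0,0]*u[0]+K[0,2]])
def save(c,n): cv2.imwrite(f"pics/{n}.png",cv2.cvtColor(np.array(c["frame"]),cv2.COLOR_RGB2BGR))
E
python3 - <<'E'
from h import *
for n in ("scene","top"):
    c=vision.camera(n); save(c,n+"0"); print(n,np.round(c["cam_to_world"],3).tolist(),c["K"],c["k1"])
    for l in ("crate_a","line","flask","bottle","can"):
        for d in vision.look_for(n,l)[:3]: print(l,round(d["conf"],2),np.round(d["point"],0),np.round(at_z(c,d["point"],0),3))
o=robot.get_obs();print(o["time"],o["position"],o["tool_rot"],o["grip_width"])
E
```

```text
pics
scene [[0.669, 0.452, -0.59, 1.777], [0.743, -0.426, 0.515, -0.983], [-0.018, -0.783, -0.621, 1.271], [0.0, 0.0, 0.0, 1.0]] [[519.12441197   0.         321.6713602 ]
 [  0.         519.12441197 195.91338259]
 [  0.           0.           1.        ]] 0.004697560165414805
top [[-0.02, -0.988, 0.15, 0.435], [-1.0, 0.018, -0.017, 0.016], [0.014, -0.15, -0.989, 1.521], [0.0, 0.0, 0.0, 1.0]] [[409.39955675   0.         317.66700109]
 [  0.         409.39955675 200.22178041]
 [  0.           0.           1.        ]] 0.024163455834642047
crate_a 0.92 [220. 254.] [0.596 0.229 0.   ]
crate_a 0.9 [230. 389.] [ 0.547 -0.274  0.   ]
line 0.93 [241. 324.] [ 0.512 -0.032  0.   ]
flask 0.68 [177. 303.] [0.756 0.045 0.   ]
bottle 0.76 [227. 168.] [0.576 0.543 0.   ]
can 0.83 [226. 460.] [ 0.56  -0.538  0.   ]
can 0.46 [229. 389.] [ 0.552 -0.275  0.   ]
0.6 [ 0.20244687 -0.59127902  0.23057081] [ 9.86430620e-01  1.64178658e-01 -6.04069323e-06  1.01954700e-05] 0.08682945799660277
```

Run:
```python
import cv2,numpy as np
a=cv2.imread("pics/top0.png");b=cv2.imread("pics/scene0.png")
cv2.imwrite("pics/top0b.png",cv2.resize(a[100:370,100:540],None,fx=1.8,fy=1.8,interpolation=cv2.INTER_CUBIC))
```

```text
(no output)
```

View pics/top0b.png

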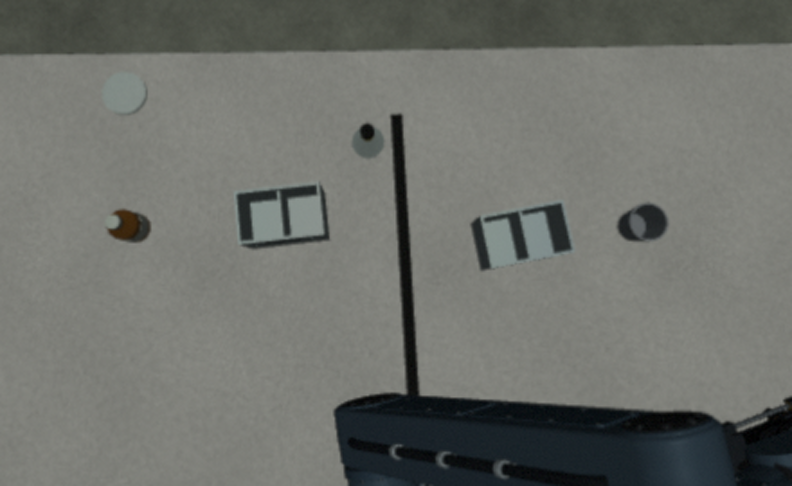

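View pics/scene0.png

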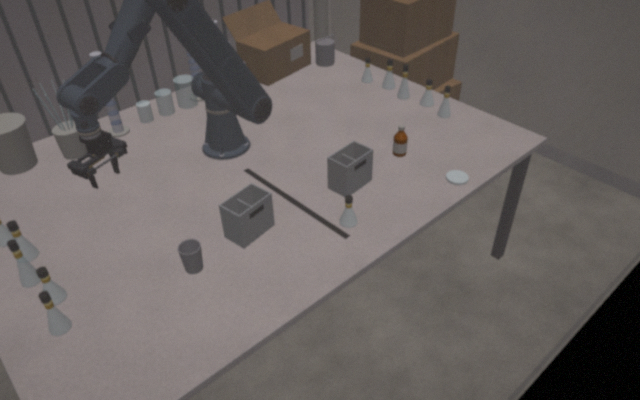

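The top view shows the left crate around (283,215), the right crate (522,237), the tape between them, the flask (368,140) beyond it, the bottle (125,225), the cup (645,222) and the arm at the bottom. The scene view agrees. Next I fit the crate poses from their outlines.

```bash
cat >> h.py <<'E'
from scipy.optimize import minimize
def hullmask(c,pts,S=4):
    P=np.array([proj(c,p)[::-1] for p in pts])
    h=cv2.convexHull((P*S+S/2).astype(np.float32)).astype(np.int32)
    m=np.zeros((400*S,640*S),np.float32);cv2.fillConvexPoly(m,h,1)
    return cv2.resize(m,(640,400),interpolation=cv2.INTER_AREA)
def box(x,y,yaw,dx,dy,dz):
    R=np.array([[np.cos(yaw),-np.sin(yaw)],[np.sin(yaw),np.cos(yaw)]])
    return [np.r_[R@[sx*dx/2,sy*dy/2]+[x,y],z] for sx in(-1,1) for sy in(-1,1) for z in(0,dz)]
def fit(c,mask,dims,x0):
    m=mask.astype(np.float32)
    f=lambda v:1-np.minimum(m,h:=hullmask(c,box(*v,*dims))).sum()/np.maximum(m,h).sum()
    best=min((minimize(f,[x0[0],x0[1],a],method="Nelder-Mead",options=dict(initial_simplex=[[x0[0],x0[1],a],[x0[0]+.03,x0[1],a],[x0[0],x0[1]+.03,a],[x0[0],x0[1],a+.15]],xatol=1e-4,fatol=1e-4)) for a in (-.2,.0,.2)),key=lambda r:r.fun)
    return best.x,best.fun
E
python3 - <<'E'
from h import *
c=vision.camera("top")
for d in vision.outline_of("top","crate_a")[:2]:
    p=at_z(c,d["point"],.075); print(d["conf"],d["mask"].sum(),fit(c,d["mask"],(.1,.16,.15),p))
d=vision.outline_of("top","line")[0]
rc=np.argwhere(d["mask"]);w=np.array([at_z(c,p)[:2] for p in rc])
vx,vy,x,y=cv2.fitLine(w.astype(np.float32),cv2.DIST_HUBER,0,.01,.01).ravel();print("line",vx,vy,x,y,w.min(0),w.max(0))
for l,z in(("flask",.05),("bottle",.07),("can",.05)):
    d=vision.outline_of("top",l)[0];print(l,d["conf"],at_z(c,d["point"],z))
c2=vision.camera("scene")
for l in ("crate_a","flask","can","bottle"):
    for d in vision.outline_of("scene",l)[:3]:
        p=at_z(c2,d["point"],.075); print("scene",l,d["conf"],p[:2], fit(c2,d["mask"],(.1,.16,.15),p) if l=="crate_a" else"")
E
```

```text
0.9 1660 (array([ 0.53951466, -0.25525868,  0.16734145]), np.float64(0.0362849235534668))
0.72 1594 (array([0.58670707, 0.20598935, 0.09261276]), np.float64(0.051777541637420654))
line 0.9993225 0.036805436 0.51251835 -0.03131223 [ 0.23264836 -0.05320515] [ 0.80503615 -0.00900708]
flask 0.56 [0.74991296 0.03036743 0.05      ]
bottle 0.78 [0.56733272 0.51243645 0.07      ]
can 0.56 [ 0.5557579  -0.51584066  0.05      ]
```

```bash
cat >> h.py <<'E'
def rel(t,yaw=None):
    """shift (fraction of .3 m, tool axes) and turn (fraction of 2pi) from present pose to world TCP t, tool x at world yaw"""
    from scipy.spatial.transform import Rotation as Ro
    o=robot.get_obs();R=Ro.from_quat(o["tool_rot"]).as_matrix();s=R.T@(np.array(t)-o["position"])/.3
    y0=np.arctan2(R[1,0],R[0,0]);w=0 if yaw is None else ((y0-yaw+np.pi)%(2*np.pi)-np.pi)/(2*np.pi)
    return np.round(np.r_[s,w],3).tolist()
def crate(x,y,yaw,a,b=0): return np.array([x+a*np.cos(yaw)-b*np.sin(yaw),y+a*np.sin(yaw)+b*np.cos(yaw)])
E
python3 -c "
from h import *
print(rel([*crate(.5395,-.255,.167,.09),.231],.167))"
```

```text
[1.722, -0.648, -0.001, 0.026]
```

```bash
python3 -m handwheel '[[0.9,-0.33,0,0.026],[0.9,-0.33,0,0.026],[0.9,-0.33,0,0.026],[0.9,-0.33,0,0.026],[0.9,-0.33,0,0.026],[0.9,-0.33,0,0.026],[0.9,-0.33,0,0.026],[0.9,-0.33,0,0.026]]' 100
python3 -c "
from h import *
print(rel([*crate(.5395,-.255,.167,.09),.231],.167))"
```

```text
time: 1.82
position: [0.4306, -0.4049, 0.2307]
tool_rot: [0.996, 0.086, 0.001, -0.001]
ft_force: [-1.1, -0.3, -0.1]
grip_width: 0.0869
grip_force: 0.0
[0.744, -0.428, 0.002, 0.001]
```

Next: go behind the right crate and down until the fingertips are at z ≈ 0.13.

```bash
python3 -m handwheel '[[0.744,-0.428,0,0],[0.744,-0.428,0,0],[0.744,-0.428,0,0],[0.744,-0.428,0,0],[0.744,-0.428,0,0],[0.744,-0.428,0,0],[0.744,-0.428,0,0],[0.744,-0.428,0.1,0],[0.744,-0.428,0.2,0],[0.744,-0.428,0.31,0],[0.744,-0.428,0.31,0],[0.744,-0.428,0.31,0],[0.744,-0.428,0.31,0]]'
python3 -c "
from h import *
c=vision.camera('scene');save(c,'s1')
print(rel([*crate(.5395,-.255,.167,.06),.138],.167))
im=cv2.imread('pics/s1.png')[100:300,120:420];cv2.imwrite('pics/s1c.png',cv2.resize(im,None,fx=2.5,fy=2.5,interpolation=cv2.INTER_CUBIC))"
```

```text
time: 2.9
position: [0.6254, -0.2477, 0.139]
tool_rot: [0.997, 0.083, 0.001, 0.001]
ft_force: [0.3, -0.5, 0.4]
grip_width: 0.0871
grip_force: 0.0
[-0.088, -0.025, 0.006, -0.0]
```

View pics/s1c.png

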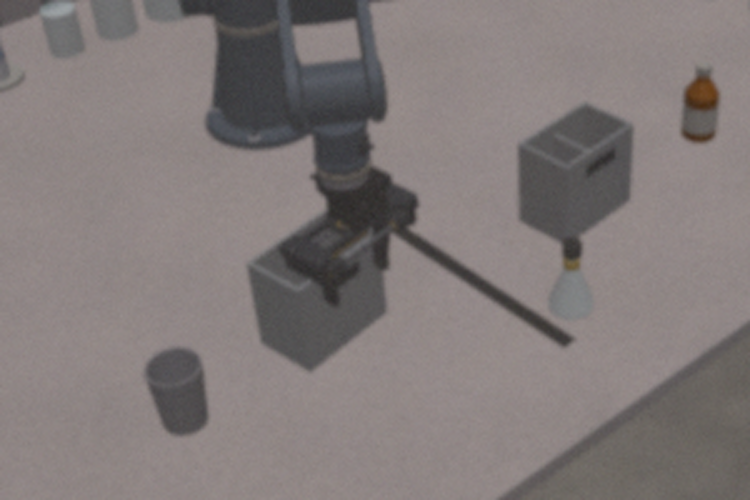

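Fingertips (332,300) and (383,262) hang behind the far wall, above the tape start, clear of everything. Now pull along the tipping arc.

```bash
python3 -m handwheel '[[-0.05,-0.02,0,0],[-0.085,-0.02,0,0],[-0.128,-0.02,-0.026,0],[-0.168,-0.02,-0.05,0],[-0.212,-0.02,-0.07,0],[-0.256,-0.02,-0.087,0],[-0.302,-0.02,-0.1,0],[-0.348,-0.02,-0.11,0],[-0.396,-0.02,-0.113,0],[-0.445,-0.02,-0.113,0],[-0.491,-0.02,-0.11,0],[-0.538,-0.02,-0.1,0],[-0.562,-0.02,-0.094,0],[-0.562,-0.02,-0.094,0],[-0.562,-0.02,-0.094,0]]'
python3 -c "
from h import *
c=vision.camera('scene');save(c,'s2')
im=cv2.imread('pics/s2.png')[100:300,120:420];cv2.imwrite('pics/s2c.png',cv2.resize(im,None,fx=2.5,fy=2.5,interpolation=cv2.INTER_CUBIC))"
```

```text
time: 4.2
position: [0.457, -0.269, 0.1661]
tool_rot: [0.997, 0.083, 0.0, 0.0]
ft_force: [1.0, 0.1, -0.1]
grip_width: 0.0873
grip_force: 0.0
```

View pics/s2c.png

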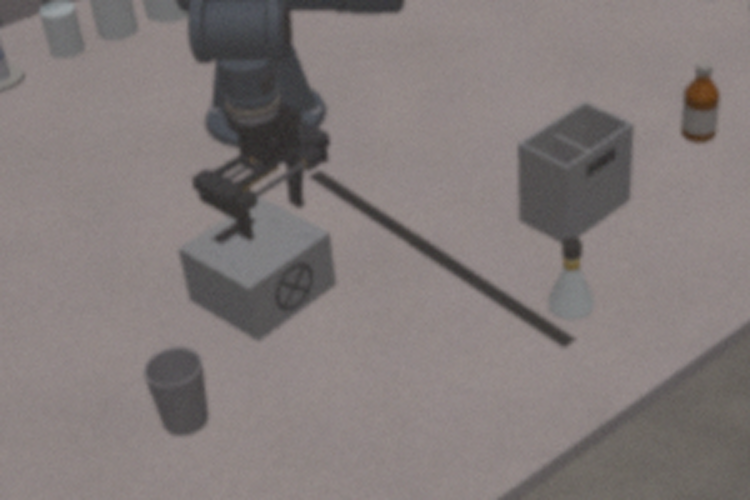

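The right crate lies on its side, mouth to the robot, and its underside shows the stamp at (294,285). Next the left crate.

```bash
python3 -c "
from h import *
print(rel([*crate(.5867,.206,.093,.09),.231],.093), rel([*crate(.5867,.206,.093,.09),.231]))"
```

```text
[0.985, -1.469, -0.217, 0.012] [0.985, -1.469, -0.217, 0.0]
```

```bash
python3 -m handwheel '[[0,0,-0.13,0],[0.06,-0.08,-0.217,0],[0.6,-0.9,-0.217,0.012],[0.6,-0.9,-0.217,0.012],[0.6,-0.9,-0.217,0.012],[0.6,-0.9,-0.217,0.012],[0.6,-0.9,-0.217,0.012],[0.6,-0.9,-0.217,0.012],[0.6,-0.9,-0.217,0.012],[0.6,-0.9,-0.217,0.012],[0.6,-0.9,-0.217,0.012]]'
python3 - <<'E'
from h import *
c=vision.camera("top")
for d in vision.outline_of("top","crate_a")[:3]:
    p=at_z(c,d["point"],.075); print(d["conf"],p[:2],fit(c,d["mask"],(.1,.16,.15),p) if p[1]>0 else fit(c,d["mask"],(.15,.16,.1),p))
print(rel([*crate(.5867,.206,.093,.09),.231],.093))
E
```

```text
time: 5.17
position: [0.5913, 0.0305, 0.2308]
tool_rot: [0.999, 0.048, 0.001, 0.0]
ft_force: [-0.6, 0.3, 0.6]
grip_width: 0.0869
grip_force: 0.0
0.79 [ 0.40382855 -0.27209705] (array([ 0.41095089, -0.27591705,  0.18193643]), np.float64(0.03876560926437378))
0.65 [0.57904622 0.23026574] (array([0.58673948, 0.21068544, 0.10813903]), np.float64(0.14765048027038574))
[0.343, -0.594, -0.002, -0.0]
```

```bash
python3 -m handwheel '[[0.343,-0.594,0,0],[0.343,-0.594,0,0],[0.343,-0.594,0,0],[0.343,-0.594,0,0],[0.343,-0.594,0,0],[0.343,-0.594,0,0],[0.343,-0.594,0.1,0],[0.343,-0.594,0.2,0],[0.343,-0.594,0.31,0],[0.343,-0.594,0.31,0],[0.343,-0.594,0.31,0]]'
python3 -c "
from h import *
print(rel([*crate(.5867,.206,.093,.06),.138],.093))"
```

```text
time: 6.18
position: [0.675, 0.2119, 0.1358]
tool_rot: [0.999, 0.044, -0.003, 0.0]
ft_force: [0.6, 0.9, -0.1]
grip_width: 0.0874
grip_force: 0.0
[-0.095, -0.007, -0.007, -0.001]
```

```bash
python3 -m handwheel '[[-0.05,-0.007,-0.007,0],[-0.09,-0.007,-0.007,0],[-0.133,-0.007,-0.033,0],[-0.173,-0.007,-0.057,0],[-0.217,-0.007,-0.077,0],[-0.261,-0.007,-0.094,0],[-0.307,-0.007,-0.107,0],[-0.353,-0.007,-0.117,0],[-0.401,-0.007,-0.12,0],[-0.45,-0.007,-0.12,0],[-0.496,-0.007,-0.117,0],[-0.543,-0.007,-0.107,0],[-0.567,-0.007,-0.101,0],[-0.567,-0.007,-0.101,0],[-0.567,-0.007,-0.101,0],[-0.567,-0.007,-0.3,0],[-0.567,-0.007,-0.4,0],[-0.567,-0.007,-0.4,0]]'
python3 - <<'E'
from h import *
c=vision.camera('scene');save(c,'s3')
im=cv2.imread('pics/s3.png')[100:300,120:420];cv2.imwrite('pics/s3c.png',cv2.resize(im,None,fx=2.5,fy=2.5,interpolation=cv2.INTER_CUBIC))
E
```

```text
time: 7.68
position: [0.5128, 0.2017, 0.2653]
tool_rot: [0.999, 0.045, 0.008, -0.001]
ft_force: [0.7, 0.2, 0.2]
grip_width: 0.0867
grip_force: 0.0
```

View pics/s3c.png

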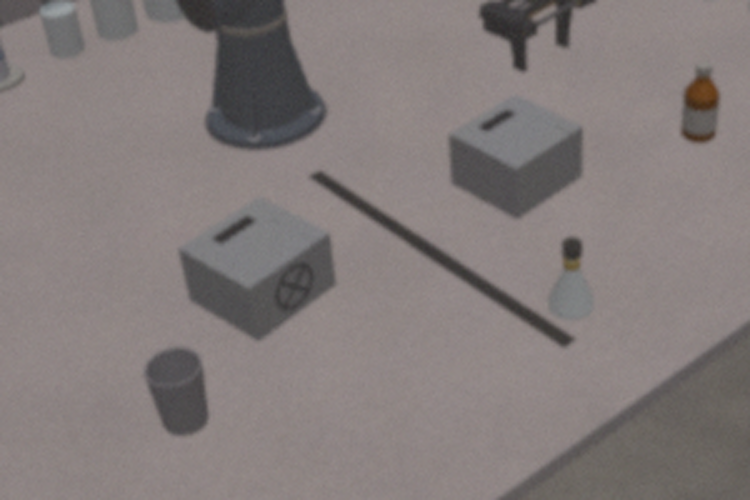

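Both crates lie on their sides. The stamp is on the right crate at (294,285), the left underside is bare, and the flask, cup and bottle are undisturbed. Next I refit the poses and plan the push.

```bash
cat > m.py <<'E'
from h import *
c=vision.camera("top")
for d in vision.outline_of("top","crate_a")[:3]:
    p=at_z(c,d["point"],.05); (x,y,a),e=fit(c,d["mask"],(.15,.16,.1),p)
    print(round(d["conf"],2),"xyyaw",np.round([x,y,a],4),"err",round(e,3),"off line (m along y)",round(y-(-.0313+.0368*(x-.5125)),4))
E
python3 m.py
python3 - <<'E'
from h import *
c=vision.camera('scene')
for l in("crate_a","line","stamp"):
  for d in vision.outline_of("scene",l)[:2]:
    print(l,d["conf"],d["point"],d["mask"].sum())
    if l=="crate_a": print(fit(c,d["mask"],(.15,.16,.1),at_z(c,d["point"],.05)))
print(rel([*crate(.411,-.276,.182,.005,-.12),.24],.182+np.pi/2))
E
```

```text
0.94 xyyaw [0.4577 0.194  0.0797] err 0.515 off line (m along y) 0.2273
0.67 xyyaw [ 0.4108 -0.2776  0.1667] err 0.028 off line (m along y) -0.2425
[-0.406, 1.95, 0.056, -0.265]
```

```bash
python3 -m handwheel '[[-0.1,0.97,0,-0.13],[-0.1,0.97,0,-0.13],[-0.1,0.97,0,-0.13],[-0.1,0.97,0,-0.13],[-0.1,0.97,0,-0.13],[-0.1,0.97,0,-0.13],[-0.1,0.97,0,-0.13],[-0.1,0.97,0,-0.13]]'
python3 -c "
from h import *
print(rel([*crate(.411,-.277,.172,.005,-.12),.24],.172+np.pi/2))"
```

```text
time: 8.7
position: [0.5026, -0.0935, 0.2566]
tool_rot: [0.898, 0.44, -0.001, -0.001]
ft_force: [0.5, 1.0, 0.3]
grip_width: 0.0873
grip_force: 0.0
[-0.928, 0.44, 0.055, -0.132]
```

```bash
python3 -m handwheel '[[-0.928,0.44,0.03,-0.132],[-0.928,0.44,0.03,-0.132],[-0.928,0.44,0.03,-0.132],[-0.928,0.44,0.03,-0.132],[-0.928,0.44,0.03,-0.132],[-0.928,0.44,0.03,-0.132],[-0.928,0.44,0.03,-0.132],[-0.928,0.44,0.03,-0.132],[-0.928,0.44,0.03,-0.132],[-0.928,0.44,0.03,-0.132],[-0.928,0.44,0.15,-0.132],[-0.928,0.44,0.28,-0.132],[-0.928,0.44,0.41,-0.132],[-0.928,0.44,0.54,-0.132],[-0.928,0.44,0.63,-0.132],[-0.928,0.44,0.66,-0.132],[-0.928,0.44,0.66,-0.132]]'
python3 m.py; python3 -c "
from h import *
c=vision.camera('scene');save(c,'s4');o=robot.get_obs();print(o['position'],o['tool_rot'],o['q'])
im=cv2.imread('pics/s4.png')[100:300,120:420];cv2.imwrite('pics/s4c.png',cv2.resize(im,None,fx=2.5,fy=2.5,interpolation=cv2.INTER_CUBIC))"
```

```text
time: 10.12
position: [0.4351, -0.3889, 0.057]
tool_rot: [0.645, 0.764, 0.001, -0.004]
ft_force: [0.8, 0.6, -0.2]
grip_width: 0.0869
grip_force: 0.0
0.86 xyyaw [0.4586 0.1951 0.0841] err 0.027 off line (m along y) 0.2284
0.71 xyyaw [ 0.48   -0.2103 -0.1318] err 0.822 off line (m along y) -0.1778
[ 0.43727477 -0.39272983  0.06146977] [ 6.45613469e-01  7.63662970e-01 -2.71087183e-04  1.42952107e-03] [-9.21828160e-01  7.12821673e-01  1.65599142e+00  1.36232611e-04
  7.69871109e-01 -1.08906771e+00]
```

View pics/s4c.png

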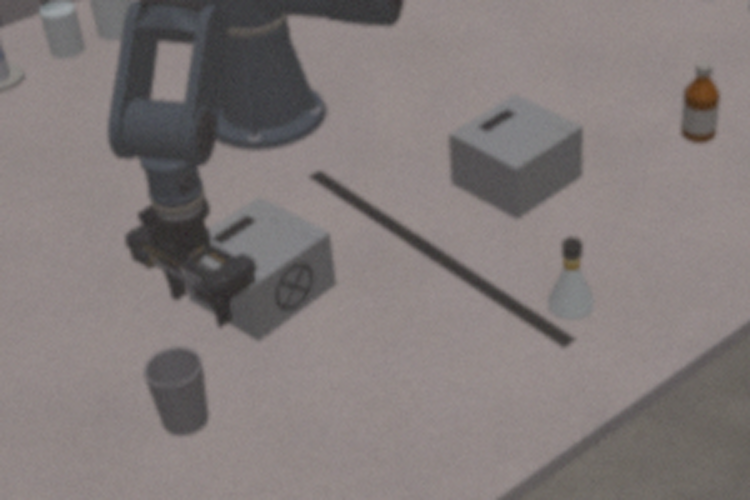

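The fingers, at (175,290) and (222,318), stand beside the crate's outer side, clear of the cup. Now push.

```bash
python3 -m handwheel '[[0.04,0,0,0],[0.08,0.0,0,0],[0.11,0.005,0,0],[0.15,0.008,0,0],[0.2,0.011,0,0.001],[0.25,0.014,0,0.002],[0.3,0.017,0,0.003],[0.35,0.02,0,0.004],[0.4,0.024,0,0.006],[0.45,0.028,0,0.007],[0.5,0.032,0,0.009],[0.55,0.036,0,0.011],[0.6,0.04,0,0.012],[0.65,0.044,0,0.014],[0.7,0.047,0,0.016],[0.75,0.05,0,0.017],[0.79,0.053,0,0.019],[0.82,0.056,0,0.019],[0.836,0.056,0,0.019],[0.836,0.056,0,0.019]]'
python3 -m handwheel '[[-0.1,0,0,0],[-0.1,0,-0.15,0],[-0.1,0,-0.3,0],[-0.6,0,-0.6,0],[-0.6,0,-0.6,0],[-0.6,0,-0.6,0],[-0.6,0,-0.6,0],[-0.6,0,-0.6,0]]'
python3 m.py; python3 -c "
from h import *
c=vision.camera('top');save(c,'t5')
im=cv2.imread('pics/t5.png')[150:350,150:450];cv2.imwrite('pics/t5c.png',cv2.resize(im,None,fx=2.5,fy=2.5,interpolation=cv2.INTER_CUBIC))"
```

```text
time: 11.93
position: [0.4102, -0.1404, 0.0599]
tool_rot: [0.69, 0.724, -0.0, -0.001]
ft_force: [-0.3, 0.8, -0.6]
grip_width: 0.0868
grip_force: 0.0
time: 12.6
position: [0.4213, -0.3287, 0.2435]
tool_rot: [0.691, 0.722, -0.001, 0.005]
ft_force: [0.6, -1.4, 0.3]
grip_width: 0.0869
grip_force: 0.0
0.64 xyyaw [0.4586 0.1946 0.0851] err 0.032 off line (m along y) 0.2279
0.6 xyyaw [ 0.3991 -0.0496  0.047 ] err 0.04 off line (m along y) -0.0141
```

View pics/t5c.png

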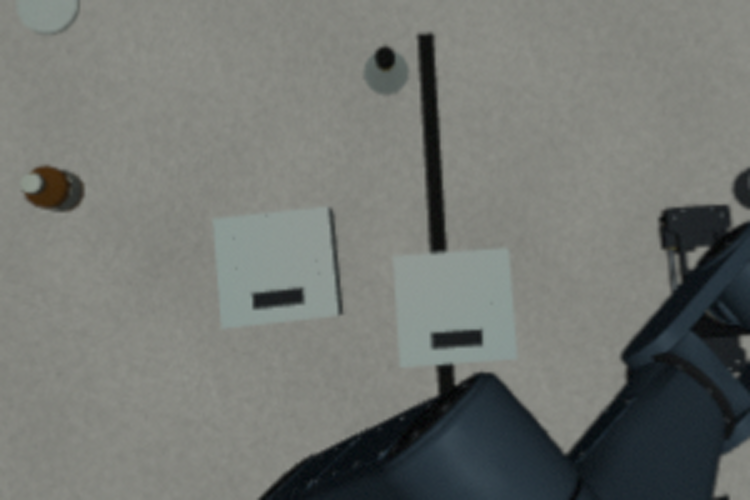

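The crate lies across the tape, about 14 mm short of centred, with the left crate where it fell. I push the last 14 mm.

```bash
python3 -m handwheel '[[0.12,0,0.13,0],[0.25,0,0.26,0],[0.38,0,0.38,0],[0.48,0,0.5,0],[0.5,0,0.6,0],[0.53,0,0.6,0],[0.56,0,0.6,0],[0.58,0,0.6,0],[0.595,0,0.6,0],[0.61,0,0.6,0],[0.625,0,0.6,0],[0.638,0,0.6,0],[0.647,0,0.6,0],[0.647,0,0.6,0]]'
python3 -m handwheel '[[-0.1,0,0,0],[-0.1,0,-0.15,0],[-0.1,0,-0.3,0],[-0.7,0,-0.6,0],[-0.7,0,-0.6,0],[-0.7,0,-0.6,0],[-0.7,0,-0.6,0],[-0.7,0,-0.6,0]]'
python3 m.py
python3 - <<'E'
from h import *
c=vision.camera('top');save(c,'t6')
g=cv2.cvtColor(c["frame"],cv2.COLOR_RGB2GRAY).astype(float)
for x in (.5,.53,.56,.6,.65,.7,.3,.31,.32):  # dark centroid across the line
    ys=np.arange(-.08,.01,.001);v=np.array([cv2.getRectSubPix(g.astype(np.float32),(1,1),tuple(map(float,proj(c,[x,y,0])[::-1])))[0,0] for y in ys])
    w=np.clip(np.median(v)-15-v,0,None);print(x,round((w*ys).sum()/max(w.sum(),1),4),round(-.0313+.0368*(x-.5125),4))
for l in("flask","bottle","can"): print(l,[np.round(at_z(c,d["point"],.05)[:2],3) for d in vision.outline_of("top",l)[:1]])
im=cv2.imread('pics/t6.png')[150:350,150:450];cv2.imwrite('pics/t6c.png',cv2.resize(im,None,fx=2.5,fy=2.5,interpolation=cv2.INTER_CUBIC))
E
```

```text
time: 13.92
position: [0.4116, -0.1288, 0.0607]
tool_rot: [0.691, 0.723, 0.0, 0.002]
ft_force: [0.6, -1.2, 1.5]
grip_width: 0.0874
grip_force: 1.0
time: 14.58
position: [0.4198, -0.3394, 0.2413]
tool_rot: [0.691, 0.723, 0.0, 0.0]
ft_force: [0.5, -0.8, -0.6]
grip_width: 0.087
grip_force: 0.0
0.79 xyyaw [ 0.3993 -0.0382  0.0355] err 0.041 off line (m along y) -0.0028
0.6 xyyaw [0.4591 0.196  0.1091] err 0.032 off line (m along y) 0.2292
0.17 xyyaw [ 0.6183 -0.0265  0.885 ] err 0.821 off line (m along y) 0.0009
0.5 -0.0321 -0.0318
0.53 -0.0311 -0.0307
0.56 -0.0297 -0.0296
0.6 -0.0287 -0.0281
0.65 -0.0265 -0.0262
0.7 -0.0247 -0.0244
0.3 -0.0396 -0.0391
0.31 -0.0392 -0.0388
0.32 -0.0403 -0.0384
flask [array([0.755, 0.035])]
bottle [array([0.578, 0.53 ])]
can [array([ 0.551, -0.504])]
```

View pics/t6c.png

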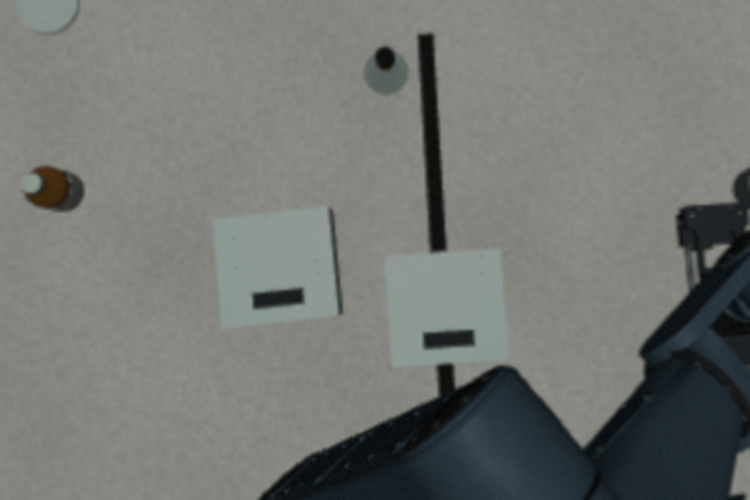

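The stamped crate, with edges at columns 385–503, is centred on the tape to within about 3 mm. The left crate hasn't moved, and the flask and bottle stand as before.

```bash
python3 -c "
from rig import job
print(job.hand_in())"
```

```text
the job is handed in; nothing more can be done
None
```

I tipped both crates towards the robot, pushed the stamped one (the right-hand one) on its side until its middle was within about 3 mm of the tape's centre line, left the bare one where it fell, and handed the job in at about 15 s.

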